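# Free the jammed pedal of the bathroom counter bin and hold its lid open

## Robot

A 7-joint arm with a two-finger parallel gripper is mounted at the origin on the work surface. World frame = base frame: x ahead of the robot, y to its left, z up, the work surface at z = 0. Lengths are in m, angles in rad, forces in N, time in s.
With the tool pointing down it reaches from about 0.425 to 0.875 m from the base axis. Payload 4.7 kg.
Tool frame: the origin (TCP) lies at the very end of the fingers, on their centre line; the grasp point (between the pads) lies 19 mm behind it; z points along the fingers, y is the line along which they close (so a half turn about z gives the same grasp; the last joint's range is limited). The gripper opens to 87 mm and grips with 3 to 60 N. Pads are 19 mm wide; open, the fingers measure 117 mm over their backs; the gripper's body (75 mm by 190 mm) begins 51 mm behind the grasp point.
Start: joints at [1.141, 0.321, -0.07, 1.45, 0.023, 1.371, -0.057], TCP at [0.279, -0.587, 0.223] pointing down, gripper open.
Joint ranges: [-2.86, 2.86], [-0.3, 2.09], [-1.38, 1.24], [0.06, 2.45], [-1.56, 4.7], [0.09, 2.05], [-2.69, 2.69]. Speed limits (rad/s): [2.57, 2.57, 3.14, 3.14, 3.14, 3.14, 3.14].

## Interface

Orientations are given as a rotation vector (axis times angle).
In Python, from bench import ctrl, imaging, ticket gives the robot as it stands.
- The arm moves only by the tool jog_arm, never from a script. Its argument "rows" is text: rows parted by semicolons, each of 7 numbers parted by spaces: the shift along the tool's x, y, z in cm, then the turn, a rotation vector about the tool's x, y, z in rad, then the closure, from -1 (fully open) to 1 (shut), so that 0 is half open. A call has 1 to 5 rows; each row shifts and turns the commanded pose from where the row before left it, along the tool's axes as they then stand; what a row does not reach is not made up. A row lasts 1/8 s, in which the tool goes at most 62.5 mm and 10.7 degrees, less where a joint would pass 70% of its speed; a pose out of reach is approached as far as the arm can. A call with a gripper value outside its range is refused whole. The fingers move at their own pace and stop on an object; "force" is the grip in N (left out, the last holds). Time passes only in rows, so rows that do not move let the fingers close. It gives the time, the measured TCP pose, the force, the opening and the grip force at its end, in the units of the state.
- ctrl.get_state(): the state, without advancing time (a new reading comes with each control period).
- imaging.get_image(name): name is "scene" or "side" or "wrist"; returns a dict with "img" (420x560x3 uint8, blue, green, red), "vertical_fov" (degrees; the focal length in pixels is half the picture's height over the tangent of half this angle, whatever the lens; pixels are square), "cx", "cy" (the principal point, pixels), "k1" (the pictures are not rectified: a ray, as slopes to the right and down, at radius r is drawn at 1 + k1 r^2 times it, then the intrinsics apply), "origin" and "orientation" of the camera in the world. Camera axes: x right, y down, z forward; pixel columns grow to the right and rows downward; lengths in m; the calibration is good to about 2 mm. A picture is of the moment at which its call begins. There is no depth.
- ticket.close_job(): hands the job in; it is judged then, once.
The state is a dict: "time": time; "joint_positions": joint angles; "qd": joint speeds; "joint_torque": joint torques, N m; "position": TCP position; "tool_rot": TCP orientation; "ft_force": force on the tool from outside, world axes, zero at the start; "torque": the same for the moment, N m; "grip_width": opening from 0.0 (shut) to 1.0 (fully open); "grip_force": force on a finger pad.
Only numpy, scipy, OpenCV 4.12 (cv2) and the standard library are available. Lean on these libraries where they do the work, as an engineer would, in place of code of your own. Each camera call takes 0.05 s, during which the arm holds its last target. There are 200 camera calls.

## Task

The round tin has slid under the pedal of the little steel bin, so the lid will not open fully. With the fingertips, slide the tin along the counter until it is well clear of the pedal, without picking it up; then press the pedal all the way down and keep it pressed: finish while still holding the pedal down, the lid wide open. Touch only the tin and the pedal: leave the lid to be lifted by the pedal, and the other things standing where they are.

Things in the scene. Friction and masses are not known exactly. Their poses are not given: they have to be found in the camera images.
- bin: Small round steel pedal bin for the counter, 120 mm diameter, 140 mm tall with lid shut, stuck down on its black suction base (does not move). Origin at the centre of its underside on the counter; its x axis points from the front (pedal) to the back (lid's hinge), z up. A gripper over the pedal must clear the wall and lid close behind: lean it 20 to 30 degrees, its body away from the bin.
- pedal (a joint): Pedal, front end of a rocking lever pivoted in the bin's foot, 35 mm in front of the bin's axis, 18 mm above the counter; the rear end raises a rod that lifts the lid. In rad: 0 at rest (up), 0.28 fully down on its stop (lid 67 degrees open). It springs back when let go; pressing it at the pad takes about 2 to 5 N, more against the stop. With the tin beneath it jams at about 0.1.
- pedal_pad (a point): Point to press, on top of the pedal plate, midway across, 14 mm in from its front edge, 41 mm in front of the bin's wall (101 mm from the bin's axis along the bin's -x). It is 30 mm above the counter at rest and 11 mm when fully down (it moves with the pedal). Steel plate with rubber ribs, sticking out 55 mm from the wall, 34 mm wide, 4 mm thick, round front end.
- lid: The bin's domed steel lid, 120 mm diameter, hinged at the back; origin on the hinge line, 62.5 mm behind the bin's axis and 130 mm above the counter. Its z axis points up when shut and tips backwards as it opens, to 1.17 rad (67 degrees) from vertical with the pedal fully down. It falls shut by itself. Not to be touched.
- tin_mid (a point): Centre, half-way up, of the round flat aluminium tin with a green disc on top, 60 mm diameter, 19 mm tall, about 60 g, loose on the counter. At the start its rear edge lies 5 to 20 mm under the front end of the pedal and the rest shows in front of it; the gap between tin and pedal is about 5 mm. z up.
- pill_bottle_mid (a point): Centre, half-way up, of the orange pill bottle with a white press-button cap, 46 mm diameter, 80 mm tall, light (70 g). Stays where it is.
- mug_mid (a point): Centre, half-way up, of the white ceramic mug, 80 mm diameter, 90 mm tall, its handle reaching some 30 mm farther at its own +y. Stays where it is.
- trimmer_case_mid (a point): Centre of the steel eyebrow trimmer case lying on the counter, 110 mm (its own x) by 30 by 18 mm. Stays where it is.
- ear_pick_mid (a point): Centre of the blue hard silicone ear pick lying on the counter, 90 mm long (its own x), 9 mm wide, 6 mm tall. Stays where it is.
Things that resemble listed ones, but are neither listed nor needed, are in the scene too. Of the things that look like the bin, take the one that is nearest to the robot's base at the start.

How it is judged:
On the way, in this order (a step that is already met when the one before it is completed fails the run):
1. the tin has been slid out from under the pedal, the pedal still up (horizontal distance between tin_mid and pedal_pad above 0.045 m and value of joint pedal below 0.06 rad), for 0.1 s.
2. the pedal is pressed down and the lid stands open (value of joint pedal above 0.23 rad and angle between lid's own z axis and vertical above 1 rad), for 0.2 s.
At the end, for the whole second after the job is handed in: The fingers hold the pedal down (at least 0.23 of its 0.28 rad, with more than 1 N), the lid stands at least 57 degrees open, and the tin lies flat on the counter, its centre at least 45 mm from the pedal's press point (all of step 2 and contact force between the fingers and bin above 1 N and horizontal distance between tin_mid and pedal_pad above 0.045 m and height (world z) of tin_mid below 0.014 m and angle between tin_mid's own z axis and vertical below 0.1 rad); the arm keeps its last pose, push and grip.
It fails at once if the tin is lifted off the counter or tipped (height (world z) of tin_mid above 0.022 m or angle between tin_mid's own z axis and vertical above 0.35 rad).
It fails at once if the lid is touched by the robot (contact force between any of the fingers, the arm and lid above 0.5 N).
It fails at once if the pill bottle, mug, trimmer case or ear pick is moved more than 15 mm (distance of any of pill_bottle_mid, mug_mid, trimmer_case_mid, ear_pick_mid from where it was at the start of the episode above 0.015 m).
It also fails if it takes over 42 s, if anything falls off the work surface, if the arm or the gripper's body presses on something with over 40 N, if the wrist force passes 120 N, or if a joint passes its speed limit or range.

## Working session

There is one attempt and no reset: what is moved stays moved. The work goes in short steps, Python scripts to look and compute and a tool call to move; the robot and the scene stay as the last step left them, time stands still between calls to the robot, and variables do not carry over. Pictures are saved under pics/ and viewed, at most 10 in all, crops included, and the job is handed in when it is done.

Besides the shell and the picture viewer there is one more tool, called after "Emit:" as a command line: name --argument value ..., lists and objects as JSON in quotes. jog_arm: Moves the arm, as the interface text tells. Its arguments: {"type":"object","properties":{"rows":{"type":"string"},"force":{"type":"number"}},"required":["rows"]}

```bash
mkdir -p pics
cat > h.py <<'E'
import numpy as np, cv2, json
from scipy.spatial.transform import Rotation as R
from bench import ctrl, imaging, ticket
def snap(name,fn):
    d=imaging.get_image(name); cv2.imwrite('pics/'+fn+'.png',d['img'])
    np.save('pics/'+fn+'.npy',d,allow_pickle=True); return d
def rot(o):
    o=np.array(o,float); return o if o.shape==(3,3) else (R.from_rotvec(o).as_matrix() if o.size==3 else R.from_quat(o).as_matrix())
def ray(d,u,v):
    f=210/np.tan(np.radians(d['vertical_fov'])/2)
    p=np.array([(u-d['cx'])/f,(v-d['cy'])/f]); q=p.copy()
    for _ in range(20): q=p/(1+d['k1']*(q@q))
    return np.array(d['origin']), rot(d['orientation'])@np.array([*q,1])
def atz(d,u,v,z):
    o,r=ray(d,u,v); return o+r*(z-o[2])/r[2]
def proj(d,P):
    c=rot(d['orientation']).T@(np.array(P)-d['origin']); q=c[:2]/c[2]; f=210/np.tan(np.radians(d['vertical_fov'])/2)
    return q*(1+d['k1']*(q@q))*f+[d['cx'],d['cy']]
def ld(fn): return np.load('pics/'+fn+'.npy',allow_pickle=True).item()
E
python3 - <<'E'
from h import *
a=snap('scene','s0');b=snap('side','d0')
cv2.imwrite('pics/both0.png',np.hstack([a['img'],b['img']])[:, :])
for d in(a,b): print({k:v for k,v in d.items() if k!='img'})
print(ctrl.get_state())
E
```

```text
{'vertical_fov': 50.360137419281415, 'cx': 277.9112538659746, 'cy': 212.43147352297385, 'k1': -0.05253038599136251, 'origin': array([1.27427211, 0.32531224, 0.80501967]), 'orientation': array([-1.16133369, -2.27676511,  1.04782221])}
{'vertical_fov': 51.44007853885745, 'cx': 277.2441294944661, 'cy': 210.90855016250669, 'k1': -0.11289336011983366, 'origin': array([ 1.12281378, -0.73834561,  0.87059332]), 'orientation': array([-2.22417417, -0.80376909,  0.3546607 ])}
{'time': 0.1, 'joint_positions': array([ 1.14108532,  0.32178101, -0.07010319,  1.45153365,  0.02262546,
        1.37077555, -0.05693193]), 'qd': array([ 0.00092236, -0.00266132,  0.00074773, -0.00262951,  0.00093438,
        0.00030326,  0.00010374]), 'joint_torque': array([ 3.20358959e-04, -4.92573595e+01, -4.05710209e-01, -3.13396561e+01,
       -6.41827332e-02,  3.95120785e-02,  8.43223279e-05]), 'position': array([ 0.27885318, -0.58661619,  0.22155986]), 'tool_rot': array([-3.06295339e+00, -6.91095957e-01,  7.57631528e-04]), 'ft_force': array([ 1.27609518,  0.02451483, -0.9257899 ]), 'torque': array([ 0.00773549, -0.0136669 ,  0.02558035]), 'grip_force': 0.0, 'grip_width': 0.9975897783635245}
```

View pics/s0.png

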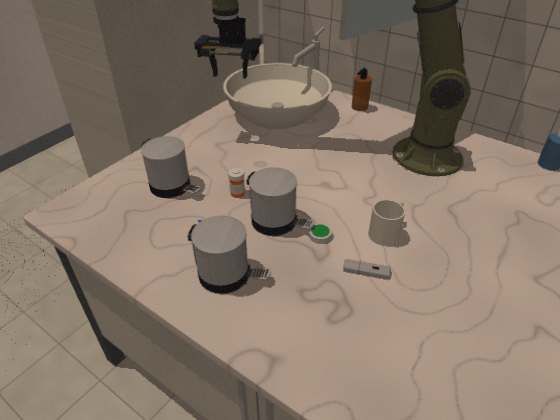

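View pics/d0.png

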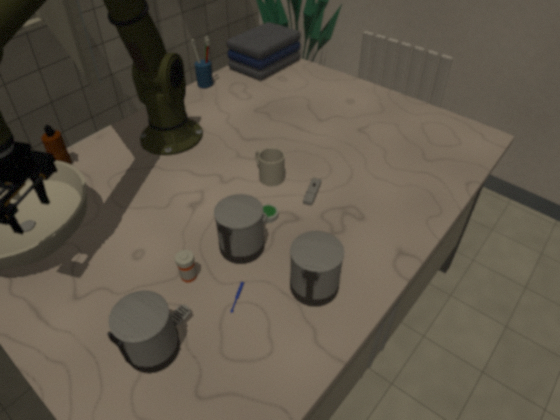

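The tin (green disc) is at scene (320,231) and side (269,212), under the pedal of the middle bin. That bin is also the nearest to the base. The mug is at scene (387,222), the trimmer case at (367,268) and the pill bottle at (237,183). I'll enlarge this area next.

Run:
```python
from h import *
a=ld('s0')['img'][150:290,225:415]; b=ld('d0')['img'][140:270,200:340]
f=lambda i,s: cv2.resize(i,None,fx=s,fy=s,interpolation=cv2.INTER_CUBIC)
A=f(a,4);cv2.imwrite('pics/c1.png',A)
d=ld('s0');e=ld('d0')
for n,dd,u,v,z in [('tin s',d,320,231,.019),('tin d',e,269,212,.019),('mugtop s',d,388,208,.09),('mugtop d',e,271,155,.09),('bintop s',d,273,182,.135),('bintop d',e,240,209,.135),('trim s',d,367,267,.018),('trim d',e,313,190,.018),('pill d',e,185,258,.08),('pill s',d,237,173,.08)]:
    print(n,atz(dd,u,v,z).round(3))
```

```text
tin s [ 0.531 -0.083  0.019]
tin d [ 0.533 -0.084  0.019]
mugtop s [0.427 0.047 0.09 ]
mugtop d [0.427 0.051 0.09 ]
bintop s [ 0.557 -0.214  0.135]
bintop d [ 0.552 -0.21   0.135]
trim s [0.571 0.073 0.018]
trim d [0.572 0.071 0.018]
pill d [ 0.524 -0.376  0.08 ]
pill s [ 0.523 -0.364  0.08 ]
```

View pics/c1.png

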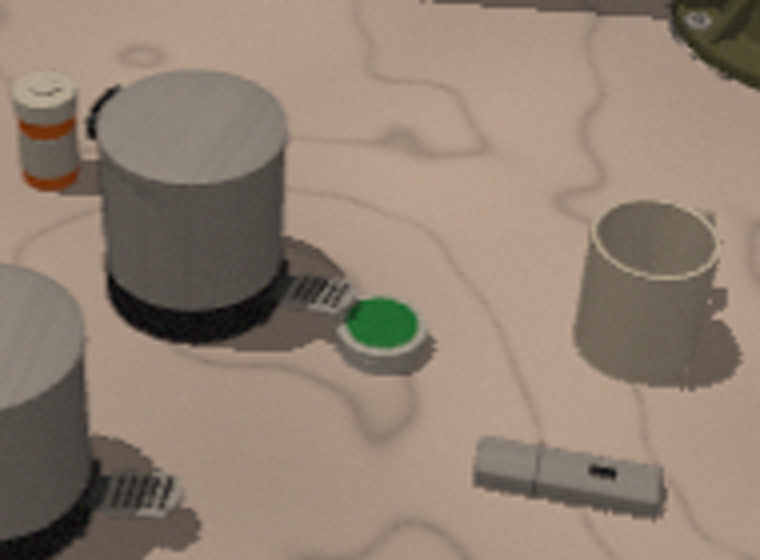

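The crop shows the pedal tip at about scene (313,224), its rib centre at (305.5,223), and the tin just in front of it. The trimmer's ends are at (344,265) and (390,272).

```bash
cat >> h.py <<'E'
def Rt(dirxy,lean=0):
    # tool x = horizontal outward (from bin) , y lateral; z down, leaning body outward by lean
    u=np.array([*dirxy,0])/np.linalg.norm(dirxy); z=-np.cos(lean)*np.array([0,0,1])-np.sin(lean)*u
    y=np.cross([0,0,1.],u)*-1; x=np.cross(y,z)   # y s.t. x ~ u
    return np.c_[x,y,z]
def rows(P,M,n=5,s=None):
    s=s or ctrl.get_state(); C=rot(s['tool_rot']); d=np.array(P)-s['position']
    rv=R.from_matrix(C.T@M).as_rotvec(); S=R.from_rotvec(rv/n)
    print('pos',s['position'].round(4),'t',s['time'],'dist',np.linalg.norm(d).round(3),'ang',np.degrees(np.linalg.norm(rv)).round(1))
    for i in range(n):
        print((C.T@d/n*100).round(2),(rv/n).round(3)); C=C@S.as_matrix()
E
python3 - <<'E'
from h import *
d=ld('s0');e=ld('d0')
for n,dd,u,v,z in [('pedtip',d,313,224.2,.03),('pedmid',d,305.5,223.2,.03),('trimA',d,343.7,265,.018),('trimB',d,390.5,272.5,.018),('bin2 s',d,220,235,.135),('bin2 d',e,317,251,.135),('bin2ped',d,268,273,.03)]: print(n,atz(dd,u,v,z).round(3))
T=rot(ctrl.get_state()['tool_rot']);print(T.round(2))
M=Rt((-.15,.985)); print(M.round(2))
rows([.532,-.084,.15],M)
M[:,:2]*=-1; rows([.532,-.084,.15],M,10)
E
```

```text
pedtip [ 0.53  -0.106  0.03 ]
pedmid [ 0.538 -0.124  0.03 ]
trimA [0.598 0.025 0.018]
trimB [0.554 0.126 0.018]
bin2 s [ 0.779 -0.193  0.135]
bin2 d [ 0.777 -0.2    0.135]
bin2ped [ 0.732 -0.1    0.03 ]
[[ 0.9   0.43 -0.  ]
 [ 0.43 -0.9   0.  ]
 [-0.   -0.   -1.  ]]
[[-0.15  0.99  0.  ]
 [ 0.99  0.15 -0.  ]
 [-0.   -0.   -1.  ]]
pos [ 0.2789 -0.5866  0.2216] t 0.1 dist 0.567 ang 73.2
[ 8.89 -6.9   1.44] [-0.    -0.    -0.256]
[10.35 -4.43  1.44] [-0.    -0.    -0.256]
[11.13 -1.67  1.44] [-0.    -0.    -0.256]
[11.19  1.2   1.43] [-0.    -0.    -0.256]
[10.53  3.99  1.43] [-0.    -0.    -0.256]
pos [ 0.2789 -0.5866  0.2216] t 0.1 dist 0.567 ang 106.8
[ 4.44 -3.45  0.72] [-0.     0.     0.186]
[ 3.73 -4.21  0.72] [-0.     0.     0.186]
[ 2.88 -4.83  0.72] [-0.     0.     0.186]
[ 1.94 -5.28  0.72] [-0.     0.     0.186]
[ 0.92 -5.55  0.72] [-0.     0.     0.186]
[-0.12 -5.63  0.72] [-0.     0.     0.186]
[-1.16 -5.51  0.72] [-0.     0.     0.186]
[-2.16 -5.2   0.72] [-0.     0.     0.186]
[-3.09 -4.71  0.72] [-0.     0.     0.186]
[-3.9  -4.05  0.72] [-0.     0.     0.186]
```

Run:
```python
from h import *
rows([.528,-.075,.19],Rt((-.21,.978)),10)
```

```text
pos [ 0.2789 -0.5866  0.2216] t 0.1 dist 0.57 ang 76.7
[ 4.45 -3.55  0.32] [-0.    -0.    -0.134]
[ 4.88 -2.92  0.32] [-0.    -0.    -0.134]
[ 5.23 -2.25  0.32] [-0.    -0.    -0.134]
[ 5.48 -1.53  0.32] [-0.    -0.    -0.134]
[ 5.64 -0.78  0.32] [-0.    -0.    -0.134]
[ 5.69 -0.03  0.32] [-0.    -0.    -0.134]
[5.64 0.73 0.32] [-0.    -0.    -0.134]
[5.49 1.48 0.32] [-0.    -0.    -0.134]
[5.25 2.2  0.32] [-0.    -0.    -0.134]
[4.91 2.88 0.32] [-0.    -0.    -0.134]
```

Emit:
jog_arm --rows "4.45 -3.55 0.1 0 0 -0.134 -1;4.9 -2.9 0.1 0 0 -0.134 -1;5.2 -2.25 0.1 0 0 -0.134 -1;5.5 -1.5 0.1 0 0 -0.134 -1;5.6 -0.8 0.1 0 0 -0.134 -1"

```text
time: 0.72
position: [0.4041, -0.3298, 0.2172]
tool_rot: [-2.663, -1.666, 0.0]
ft_force: [1.5, 0.0, 0.2]
grip_width: 0.996
grip_force: 0.0
```

Emit:
jog_arm --rows "5.7 0 0.1 0 0 -0.134 -1;5.6 0.7 0.1 0 0 -0.134 -1;5.5 1.5 0.3 0 0 -0.134 -1;5.2 2.2 0.3 0 0 -0.134 -1;4.9 2.9 0.3 0 0 -0.134 -1"

```text
time: 1.35
position: [0.5285, -0.0752, 0.2063]
tool_rot: [1.968, 2.449, -0.001]
ft_force: [0.4, -0.3, 0.0]
grip_width: 1.0
grip_force: 0.0
```

Emit:
jog_arm --rows "0 0 0 0 0 0 -1"

```text
time: 1.48
position: [0.5292, -0.0706, 0.2062]
tool_rot: [-1.959, -2.453, -0.003]
ft_force: [-0.2, -0.7, -0.1]
grip_width: 1.0
grip_force: 0.0
```

Run:
```python
from h import *
d=snap('wrist','w1'); print({k:v for k,v in d.items() if k!='img'})
rows([.532,-.084,.10],Rt((-.21,.978)),5)
```

```text
{'vertical_fov': 64.27764802694095, 'cx': 277.0471072113122, 'cy': 213.30258220525727, 'k1': -0.054727318382735944, 'origin': array([0.51157711, 0.00771224, 0.36924746]), 'orientation': array([2.83990732, 0.31781898, 0.04550519])}
pos [ 0.5284 -0.0742  0.2061] t 1.525 dist 0.107 ang 0.4
[-0.21  0.03  2.12] [-0.    -0.     0.001]
[-0.21  0.03  2.12] [-0.    -0.     0.001]
[-0.21  0.03  2.12] [-0.    -0.     0.001]
[-0.21  0.03  2.12] [-0.    -0.     0.001]
[-0.21  0.03  2.12] [-0.    -0.     0.001]
```

View pics/w1.png

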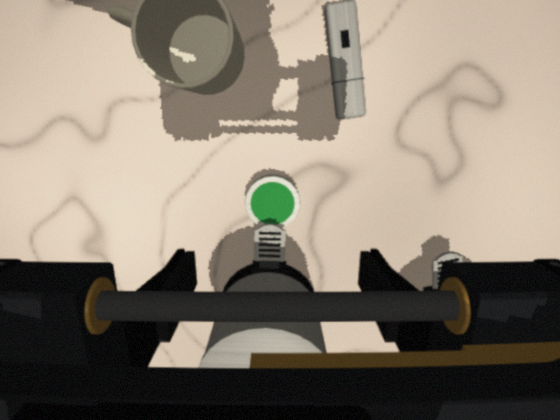

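The wrist view shows the tin centre at (272,202), the pedal tip at (269,224), and the plate's visible root at (269,258). The mug is upper left and the trimmer upper right.

Run:
```python
from h import *
d=ld('w1')
t=atz(d,272,202,.019);a=atz(d,269.5,224,.03);b=atz(d,269,258,.03)
print(t.round(4),a.round(4),b.round(4)); u=(a-b)[:2];u/=np.linalg.norm(u);print(u, 'pad',(a[:2]-.014*u).round(4))
for r in [(.555,-.212)]: q=t[:2]-r;print(np.linalg.norm(q),q/np.linalg.norm(q), np.linalg.norm(a[:2]-r),(a[:2]-r))
print('trim end',atz(d,350,117,.018),atz(d,335,117,.018))
rows([t[0],t[1],.08],Rt((-.2,.98)),5)
```

```text
[ 0.5261 -0.0813  0.019 ] [ 0.5283 -0.1028  0.03  ] [ 0.5362 -0.1414  0.03  ]
[-0.20097869  0.97959561] pad [ 0.5311 -0.1165]
0.1338616971032785 [-0.21577646  0.97644279] 0.11246145974758684 [-0.02668657  0.10924929]
trim end [0.5840915  0.02309709 0.018     ] [0.56918909 0.01962362 0.018     ]
pos [ 0.5284 -0.0742  0.2061] t 1.525 dist 0.126 ang 0.9
[-0.13 -0.07  2.52] [-0.    -0.     0.003]
[-0.13 -0.07  2.52] [-0.    -0.     0.003]
[-0.13 -0.07  2.52] [-0.    -0.     0.003]
[-0.13 -0.07  2.52] [-0.    -0.     0.003]
[-0.13 -0.07  2.52] [-0.    -0.     0.003]
```

Emit:
jog_arm --rows "-0.15 0 3.5 0 0 0 -1;-0.15 0 3.5 0 0 0 -1;-0.15 0 3.5 0 0 0 -1;-0.15 0 3 0 0 0 -1;-0.15 0 2 0 0 0 -1"

```text
time: 2.15
position: [0.5281, -0.0862, 0.0496]
tool_rot: [-1.976, -2.44, 0.003]
ft_force: [-0.3, -1.5, -0.1]
grip_width: 0.998
grip_force: 0.0
```

Emit:
jog_arm --rows "0 0 0 0 0 0 -1;0 0 0 0 0 0 -1"

```text
time: 2.4
position: [0.5301, -0.085, 0.0523]
tool_rot: [1.974, 2.443, -0.0]
ft_force: [0.2, 0.2, 0.1]
grip_width: 1.001
grip_force: 0.0
```

Run:
```python
from h import *
d=snap('wrist','w2')
rows([.5285,-.082,.007],Rt((-.2,.98)),5)
```

```text
pos [ 0.5304 -0.0848  0.0526] t 2.45 dist 0.046 ang 0.6
[ 0.06 -0.03  0.91] [0.    0.    0.002]
[ 0.06 -0.03  0.91] [0.    0.    0.002]
[ 0.06 -0.03  0.91] [0.    0.    0.002]
[ 0.06 -0.03  0.91] [0.    0.    0.002]
[ 0.06 -0.03  0.91] [0.    0.    0.002]
```

View pics/w2.png

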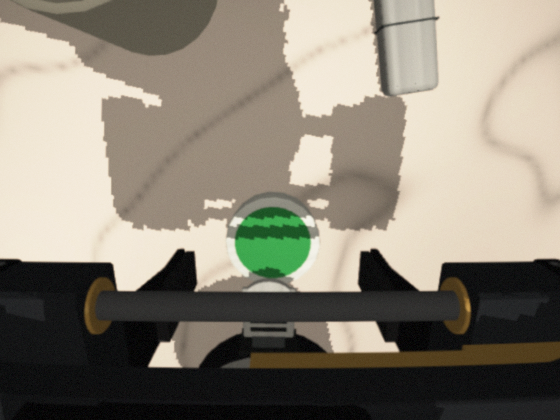

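The tin centre is at (273,241), between the open fingers (tips at x of about 190 and 362), and the pedal is just behind it. Descending is clear.

Run:
```python
from h import *
d=ld('w2'); t=atz(d,273,241.5,.019); print(t)
rows([t[0],t[1]+.002,.007],Rt((-.2,.98)),5)
```

```text
[ 0.52682543 -0.08156814  0.019     ]
pos [ 0.5304 -0.0848  0.0526] t 2.45 dist 0.046 ang 0.6
[ 0.12 -0.05  0.91] [0.    0.    0.002]
[ 0.12 -0.05  0.91] [0.    0.    0.002]
[ 0.12 -0.05  0.91] [0.    0.    0.002]
[ 0.12 -0.05  0.91] [0.    0.    0.002]
[ 0.12 -0.05  0.91] [0.    0.    0.002]
```

Emit:
jog_arm --rows "0.1 -0.05 1.1 0 0 0 -1;0.1 -0.05 1.1 0 0 0 -1;0.1 -0.05 1.1 0 0 0 -1;0.1 -0.05 0.8 0 0 0 -1;0.1 -0.05 0.4 0 0 0 -1"

```text
time: 3.08
position: [0.5258, -0.0794, 0.0057]
tool_rot: [-1.972, -2.444, 0.001]
ft_force: [-0.2, -0.3, -1.0]
grip_width: 1.0
grip_force: 0.0
```

Emit:
jog_arm --rows "0 0 0 0 0 0 0.2;0 0 0 0 0 0 0.2;0 0 0 0 0 0 0.2;0 0 0 0 0 0 0.2" --force 4

```text
time: 3.58
position: [0.5266, -0.0798, 0.0069]
tool_rot: [1.972, 2.444, 0.0]
ft_force: [0.4, 0.7, 0.6]
grip_width: 0.689
grip_force: 4.0
```

Emit:
jog_arm --rows "0.6 0.1 0 0 0 0 0.2;1.1 0.2 0 0 0 0 0.2;1.2 0.2 0 0 0 0 0.2;1.2 0.2 0 0 0 0 0.2;0.9 0.2 0 0 0 0 0.2"

```text
time: 4.2
position: [0.5246, -0.028, 0.0068]
tool_rot: [1.971, 2.445, -0.0]
ft_force: [-0.2, -2.6, 4.2]
grip_width: 0.688
grip_force: 4.0
```

Emit:
jog_arm --rows "0 0 0 0 0 0 0.2;0 0 0 0 0 0 -1;0 0 0 0 0 0 -1;0 0 0 0 0 0 -1"

```text
time: 4.7
position: [0.5241, -0.0293, 0.0062]
tool_rot: [-1.973, -2.444, 0.001]
ft_force: [0.2, -0.0, -0.5]
grip_width: 0.936
grip_force: 0.0
```

Emit:
jog_arm --rows "0 0 -1.5 0 0 0 -1;0 0 -3 0 0 0 -1;0 0 -4 0 0 0 -1;0 0 -4 0 0 0 1;0 0 -3 0 0 0 1"

```text
time: 5.32
position: [0.5252, -0.0288, 0.1646]
tool_rot: [1.971, 2.443, 0.002]
ft_force: [-0.8, -0.1, 0.5]
grip_width: 0.853
grip_force: 0.0
```

Run:
```python
from h import *
d=snap('wrist','w3')
u=np.array([-.2,.98])
rows([.5325-.03*.2,-.1155+.03*.98,.10],Rt(u,np.radians(25)),5)
```

```text
pos [ 0.5274 -0.0288  0.1683] t 5.375 dist 0.089 ang 24.8
[-1.11 -0.27  1.37] [ 0.002 -0.087  0.002]
[-0.99 -0.27  1.46] [ 0.002 -0.087  0.002]
[-0.86 -0.26  1.54] [ 0.002 -0.087  0.002]
[-0.73 -0.26  1.61] [ 0.002 -0.087  0.002]
[-0.58 -0.25  1.67] [ 0.002 -0.087  0.002]
```

View pics/w3.png

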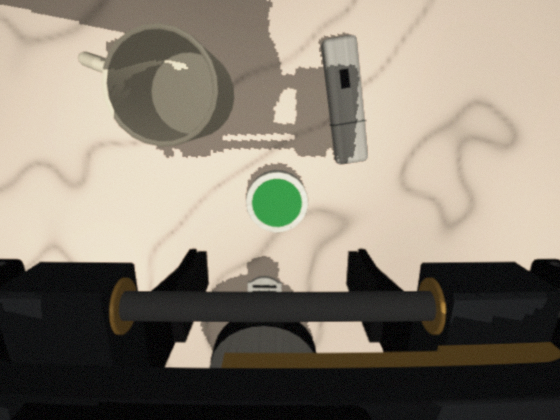

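The tin is now clear at (277,202). The pedal is free, with its rib centre at about (264,284), and the mug and trimmer haven't moved.

Run:
```python
from h import *
d=ld('w3'); print('tin',atz(d,277,202,.019).round(4),'ped', atz(d,264.5,280,.03).round(4))
u=np.array([-.2,.98]); p=np.array([.532,-.115])-.004*u
rows([*(p),.06],Rt(u,np.radians(25)),5)
```

```text
tin [ 0.5254 -0.0284  0.019 ] ped [ 0.5295 -0.1061  0.03  ]
pos [ 0.5274 -0.0288  0.1683] t 5.375 dist 0.141 ang 24.8
[-1.78 -0.29  2.17] [ 0.002 -0.087  0.002]
[-1.58 -0.28  2.32] [ 0.002 -0.087  0.002]
[-1.38 -0.28  2.44] [ 0.002 -0.087  0.002]
[-1.16 -0.27  2.56] [ 0.002 -0.087  0.002]
[-0.94 -0.26  2.65] [ 0.002 -0.087  0.002]
```

Emit:
jog_arm --rows "-1.2 -0.1 1.2 0 -0.12 0 1;-1.5 -0.1 2.2 0 -0.12 0 1;-1.6 -0.1 2.4 0 -0.1 0 1;-1.4 -0.1 2.6 0 -0.06 0 1;-0.9 -0.1 2.6 0 -0.03 0 1"

```text
time: 6.0
position: [0.5392, -0.1188, 0.0699]
tool_rot: [1.744, 2.165, -0.381]
ft_force: [-0.2, 0.1, -0.8]
grip_width: 0.241
grip_force: 0.0
```

Emit:
jog_arm --rows "0 0 0 0 0 0 1;0 0 0 0 0 0 1" --force 20

```text
time: 6.25
position: [0.5396, -0.1183, 0.0709]
tool_rot: [1.747, 2.165, -0.379]
ft_force: [-0.0, 0.1, 0.4]
grip_width: 0.041
grip_force: 0.0
```

Run:
```python
from h import *
a=snap('scene','s4')['img'][120:270,200:400];b=snap('side','d4')['img'][120:270,160:360]
f=lambda i: cv2.resize(i,None,fx=2,fy=2.6,interpolation=cv2.INTER_CUBIC)
cv2.imwrite('pics/c4.png',np.hstack([f(a),f(b)]))
u=np.array([-.2,.98]); p=np.array([.532,-.115])-.004*u
rows([*(p),.036],Rt(u,np.radians(25)),3)
print(ctrl.get_state()['ft_force'],ctrl.get_state()['grip_width'])
```

```text
pos [ 0.5399 -0.1183  0.0712] t 6.35 dist 0.036 ang 0.8
[ 0.52 -0.24  1.05] [ 0.002 -0.002  0.003]
[ 0.52 -0.24  1.05] [ 0.002 -0.002  0.003]
[ 0.52 -0.24  1.05] [ 0.002 -0.002  0.003]
[-0.08516071  0.16003608 -0.10401501] 0.013324639043250267
```

View pics/c4.png

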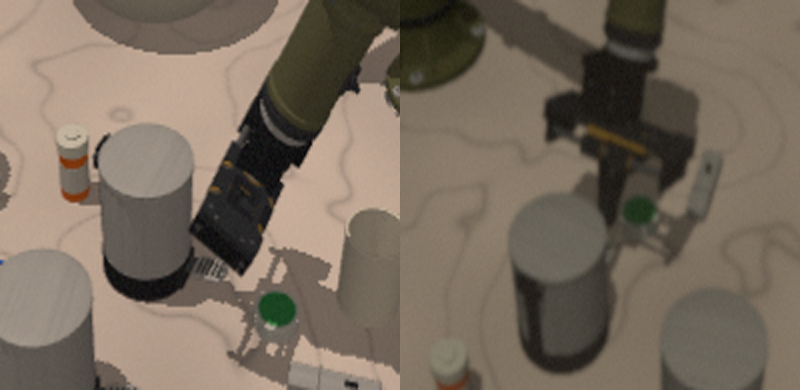

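The leaned gripper is over the pedal and clear of the bin wall and lid, and the tin is well in front. Next I lower onto the pad.

Emit:
jog_arm --rows "0.5 -0.24 1.05 0 0 0 1;0.5 -0.24 1.05 0 0 0 1;0.5 -0.24 1 0 0 0 1;0 0 0 0 0 0 1"

```text
time: 6.85
position: [0.5307, -0.1199, 0.0342]
tool_rot: [1.747, 2.167, -0.384]
ft_force: [-1.1, -0.5, 1.9]
grip_width: 0.006
grip_force: 0.9
```

Emit:
jog_arm --rows "0.2 0 0.45 0 0 0 1;0.2 0 0.45 0 0 0 1;0.2 0 0.45 0 0 0 1;0.15 0 0.3 0 0 0 1;0 0 0 0 0 0 1"

```text
time: 7.48
position: [0.5317, -0.1196, 0.0169]
tool_rot: [1.747, 2.166, -0.381]
ft_force: [-2.4, 1.9, 3.9]
grip_width: 0.008
grip_force: 1.8
```

Emit:
jog_arm --rows "0.1 0 0.2 0 0 0 1;0.1 0 0.2 0 0 0 1;0.05 0 0.1 0 0 0 1;0 0 0 0 0 0 1"

```text
time: 7.98
position: [0.5319, -0.12, 0.0126]
tool_rot: [1.746, 2.164, -0.383]
ft_force: [-5.5, 1.7, 11.4]
grip_width: 0.007
grip_force: 5.6
```

Run:
```python
from h import *
s=ctrl.get_state();print(s['position'],s['ft_force'])
a=snap('scene','s5')['img'][90:270,200:400];b=snap('side','d5')['img'][90:270,160:360]
f=lambda i: cv2.resize(i,None,fx=2,fy=2,interpolation=cv2.INTER_CUBIC)
cv2.imwrite('pics/c5.png',np.hstack([f(a),f(b)]))
```

```text
[ 0.53190438 -0.1200052   0.0126217 ] [-5.50612748  1.73319911 11.40014683]
```

View pics/c5.png

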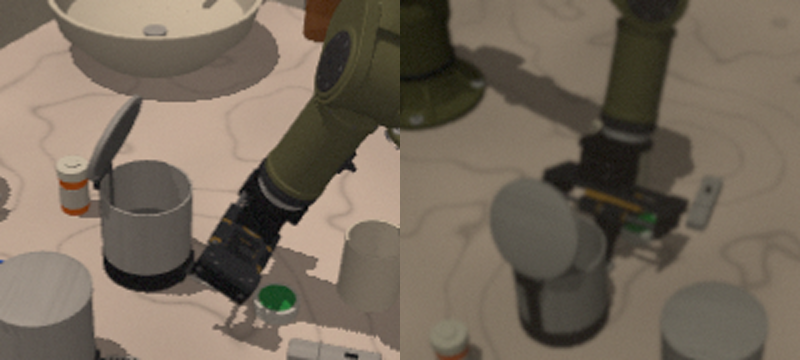

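The lid is wide open and the force has jumped from 4 to 11 N, so the pedal is on its stop. The tin lies flat and clear. I'll hold briefly to confirm this is steady.

Emit:
jog_arm --rows "0.05 0 0.1 0 0 0 1;0 0 0 0 0 0 1;0 0 0 0 0 0 1;0 0 0 0 0 0 1;0 0 0 0 0 0 1"

```text
time: 8.7
position: [0.532, -0.1201, 0.0121]
tool_rot: [1.746, 2.163, -0.384]
ft_force: [-6.3, 3.2, 14.8]
grip_width: 0.004
grip_force: 7.6
```

Emit:
jog_arm --rows "0 0 0 0 0 0 1;0 0 0 0 0 0 1;0 0 0 0 0 0 1;0 0 0 0 0 0 1;0 0 0 0 0 0 1"

```text
time: 9.32
position: [0.532, -0.1201, 0.0121]
tool_rot: [1.746, 2.163, -0.384]
ft_force: [-5.8, 3.6, 14.8]
grip_width: 0.006
grip_force: 7.6
```

```bash
python3 -c "
from bench import ticket; print(ticket.close_job())"
```

```text
the job is handed in; nothing more can be done
None
```

The job is handed in, result not reported: the tin was slid about 90 mm from the pedal's press point, and the fingers hold the pedal on its stop with about 15 N, the lid wide open.

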